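# Load, pin and hold the dish clamp

## Task

Put exactly two of the three petri dishes, kept level, into the clamp's two wells, one in each, and leave the third on the bench away from the clamp; then close the hinged lid fully and push the orange-handled pin through the lug and keeper holes until it is home. Let go of the pin and finish by pressing firmly down on the black pad in the middle of the lid to keep the halves shut: your program ends while still pressing. Leave the bottle, flask and beaker alone.

Things in the scene. Friction and masses are not known exactly. Their poses are not given: they have to be found in the camera images.
- clamp: hinged dish clamp fixed to the bench: blue platform 200 mm (x) by 115 mm (y), origin on the bench under the middle of the two wells, z up. On it a grey plate (190 x 72 mm, top 24 mm above the bench) with two round wells 84 mm apart along x. The lid's hinge runs along x on the +y side, 48 mm from the origin; the keeper block for the pin is on the -y side
- well0 (a point): centre of the floor of the first well (-x side): a round dark-floored recess 57 mm in diameter and 3 mm deep, floor 21 mm above the bench; a dish standing in it rises 11 mm above the plate
- well1 (a point): centre of the floor of the second well (+x side), the same size as the first
- lid (a joint): hinge angle of the clamp's lid (rad): 0 fully shut and level, 2.05 to 2.4 at the start (leaning back past upright to the clamp's +y side). Clear plate in a blue frame, 180 mm along x, 6 mm thick, 250 g; shut, its underside is 36 mm and its top 42 mm above the bench. It stays where it is left: hinge friction needs about 3 to 5 N at its free edge
- lid_hinge (a point): middle of the lid's hinge axis (along the clamp's x), 36 mm above the bench; turns with the lid: its y axis points from the lid's free edge to the hinge, its z axis out of the lid's upper (outer) face
- lid_edge (a point): middle of the lid's free edge, on the upper (outer) face, 116 mm from the hinge axis. Below it sits a steel lug, 34 mm wide (x), 6 mm thick; shut, the lug hangs in front of the keeper block to 9 mm above the bench and its hole lines up with the keeper hole
- pad_top (a point): centre of the top of the black rubber pad in the middle of the lid (disc 36 mm in diameter, rising 6 mm above the lid's upper face, 55 mm from the hinge axis); 48 mm above the bench when the lid is shut. It is sprung: it gives 4 mm, needing about 6 N to be fully down, then is firm
- pad: the same black sprung rubber pad as a body, in the lid; origin at the centre of its underside
- keeper (a point): centre of the mouth of the keeper hole, on the -y face of the fixed yellow keeper block, 22 mm above the bench; the clamp's axes. The hole, 15 mm in diameter, runs level along +y through the 24 mm deep block. With the lid shut the lug (hole also 15 mm) stands 2 mm in front of it, its outer face 8 mm out from this point. The pin goes in along +y till its collar meets the lug
- pin_grip (a point): locking pin, 80 g: centre of its orange upright handle, a block 14 mm thick (x), 26 mm along the pin (y), 44 mm high (z), pinched from above across its 14 mm. From its front a steel collar (20 mm in diameter, 4 mm thick) and then a steel rod (9 mm in diameter, 31 mm beyond the collar, tapered tip) stick out along +y; the rod's axis is level, 8 mm below this point
- pin_tip (a point): tip of the locking pin's rod, on its axis: 48 mm along +y from the handle's centre and 8 mm below it; same axes
- stand: fixed grey stand holding the pin at the start, 50 x 100 mm, floor plate 6 mm thick, origin under its middle, y along the pin. The pin's handle stands on the plate, 15 mm to -y of the origin, its rod rests level in an open-topped notch 24 mm high at 26 mm to +y: lift the pin at least 15 mm straight up to free it
- dish0_centre (a point): petri dish with its cover on, a flat disc 50 mm in diameter and 14 mm high (the lowest 4 mm only 47 mm wide), pale cream to white, rigid, about 35 g; the point is its centre, 7 mm above its underside. The three dishes are alike; any two will do. They start flat on the bench
- dish1_centre (a point): petri dish with its cover on, a flat disc 50 mm in diameter and 14 mm high (the lowest 4 mm only 47 mm wide), pale cream to white, rigid, about 35 g; the point is its centre, 7 mm above its underside. The three dishes are alike; any two will do. They start flat on the bench
- dish2_centre (a point): petri dish with its cover on, a flat disc 50 mm in diameter and 14 mm high (the lowest 4 mm only 47 mm wide), pale cream to white, rigid, about 35 g; the point is its centre, 7 mm above its underside. The three dishes are alike; any two will do. They start flat on the bench
- bottle: bystander: glass bottle with a blue cap, 64 mm in diameter, 130 mm high, origin at the centre of its underside
- flask: bystander: amber conical flask, 72 mm wide at the foot, 105 mm high, origin at the centre of its underside
- beaker: bystander: small glass beaker, 56 mm in diameter, 60 mm high, origin at the centre of its underside
Things that resemble listed ones, but are neither listed nor needed, are in the scene too. There is more than one size of the part that bears pin_grip; the job needs the middle-sized.

How it is judged:
On the way, in this order (a step that is already met when the one before it is completed fails the run):
1. two dishes stand in the wells, the third is away from the clamp, the lid is still open (((horizontal distance between dish0_centre and well0 below 0.006 m and z of dish0_centre in the frame of clamp below 0.0315 m and angle between dish0_centre's own z axis and vertical below 0.1 rad) or (horizontal distance between dish1_centre and well0 below 0.006 m and z of dish1_centre in the frame of clamp below 0.0315 m and angle between dish1_centre's own z axis and vertical below 0.1 rad) or (horizontal distance between dish2_centre and well0 below 0.006 m and z of dish2_centre in the frame of clamp below 0.0315 m and angle between dish2_centre's own z axis and vertical below 0.1 rad)) and ((horizontal distance between dish0_centre and well1 below 0.006 m and z of dish0_centre in the frame of clamp below 0.0315 m and angle between dish0_centre's own z axis and vertical below 0.1 rad) or (horizontal distance between dish1_centre and well1 below 0.006 m and z of dish1_centre in the frame of clamp below 0.0315 m and angle between dish1_centre's own z axis and vertical below 0.1 rad) or (horizontal distance between dish2_centre and well1 below 0.006 m and z of dish2_centre in the frame of clamp below 0.0315 m and angle between dish2_centre's own z axis and vertical below 0.1 rad)) and ((horizontal distance between dish0_centre and clamp above 0.12 m and height (world z) of dish0_centre below 0.02 m) or (horizontal distance between dish1_centre and clamp above 0.12 m and height (world z) of dish1_centre below 0.02 m) or (horizontal distance between dish2_centre and clamp above 0.12 m and height (world z) of dish2_centre below 0.02 m)) and value of joint lid above 0.5 rad), for 0.2 s.
2. the lid is shut over the two dishes (((horizontal distance between dish0_centre and well0 below 0.006 m and z of dish0_centre in the frame of clamp below 0.0315 m and angle between dish0_centre's own z axis and vertical below 0.1 rad) or (horizontal distance between dish1_centre and well0 below 0.006 m and z of dish1_centre in the frame of clamp below 0.0315 m and angle between dish1_centre's own z axis and vertical below 0.1 rad) or (horizontal distance between dish2_centre and well0 below 0.006 m and z of dish2_centre in the frame of clamp below 0.0315 m and angle between dish2_centre's own z axis and vertical below 0.1 rad)) and ((horizontal distance between dish0_centre and well1 below 0.006 m and z of dish0_centre in the frame of clamp below 0.0315 m and angle between dish0_centre's own z axis and vertical below 0.1 rad) or (horizontal distance between dish1_centre and well1 below 0.006 m and z of dish1_centre in the frame of clamp below 0.0315 m and angle between dish1_centre's own z axis and vertical below 0.1 rad) or (horizontal distance between dish2_centre and well1 below 0.006 m and z of dish2_centre in the frame of clamp below 0.0315 m and angle between dish2_centre's own z axis and vertical below 0.1 rad)) and ((horizontal distance between dish0_centre and clamp above 0.12 m and height (world z) of dish0_centre below 0.02 m) or (horizontal distance between dish1_centre and clamp above 0.12 m and height (world z) of dish1_centre below 0.02 m) or (horizontal distance between dish2_centre and clamp above 0.12 m and height (world z) of dish2_centre below 0.02 m)) and value of joint lid below 0.04 rad), for 0.2 s.
3. the pin is pushed through lug and keeper with the lid shut (value of joint lid below 0.04 rad and y of pin_tip in the frame of keeper above 0.014 m and x of pin_tip in the frame of keeper between -0.007 and 0.007 m and z of pin_tip in the frame of keeper between -0.007 and 0.007 m and angle between the y axis of pin_tip and the y axis of keeper, either way round below 0.25 rad), for 0.2 s.
At the end, for the whole second after the job is handed in: One dish flat in each well (within 6 mm of its centre), the third on the bench over 120 mm from the clamp's origin; lid within 0.04 rad of shut; pin tip over 14 mm inside the keeper, pin not touched by the fingers; fingers press the pad with over 3 N through the last second (all of step 3 and ((horizontal distance between dish0_centre and well0 below 0.006 m and z of dish0_centre in the frame of clamp below 0.0315 m and angle between dish0_centre's own z axis and vertical below 0.1 rad) or (horizontal distance between dish1_centre and well0 below 0.006 m and z of dish1_centre in the frame of clamp below 0.0315 m and angle between dish1_centre's own z axis and vertical below 0.1 rad) or (horizontal distance between dish2_centre and well0 below 0.006 m and z of dish2_centre in the frame of clamp below 0.0315 m and angle between dish2_centre's own z axis and vertical below 0.1 rad)) and ((horizontal distance between dish0_centre and well1 below 0.006 m and z of dish0_centre in the frame of clamp below 0.0315 m and angle between dish0_centre's own z axis and vertical below 0.1 rad) or (horizontal distance between dish1_centre and well1 below 0.006 m and z of dish1_centre in the frame of clamp below 0.0315 m and angle between dish1_centre's own z axis and vertical below 0.1 rad) or (horizontal distance between dish2_centre and well1 below 0.006 m and z of dish2_centre in the frame of clamp below 0.0315 m and angle between dish2_centre's own z axis and vertical below 0.1 rad)) and ((horizontal distance between dish0_centre and clamp above 0.12 m and height (world z) of dish0_centre below 0.02 m) or (horizontal distance between dish1_centre and clamp above 0.12 m and height (world z) of dish1_centre below 0.02 m) or (horizontal distance between dish2_centre and clamp above 0.12 m and height (world z) of dish2_centre below 0.02 m)) and contact force between the fingers and pin below 0.2 N and contact force between the fingers and pad above 3 N); the arm keeps its last pose, push and grip.
It fails at once if the bottle is disturbed (moved over 25 mm or tipped) (distance of bottle from where it was at the start of the episode above 0.025 m or angle between bottle's own z axis and vertical above 0.4 rad).
It fails at once if the flask is disturbed (moved over 25 mm or tipped) (distance of flask from where it was at the start of the episode above 0.025 m or angle between flask's own z axis and vertical above 0.4 rad).
It fails at once if the beaker is disturbed (moved over 25 mm or tipped) (distance of beaker from where it was at the start of the episode above 0.025 m or angle between beaker's own z axis and vertical above 0.4 rad).
It fails at once if a dish is tilted by more than 0.5 rad (angle between any of dish0_centre, dish1_centre, dish2_centre's own z axis and vertical above 0.5 rad).
It also fails if it takes over 72 s, if anything falls off the work surface, if the arm or the gripper's body presses on something with over 40 N, if the wrist force passes 120 N, or if a joint passes its speed limit or range.

## Robot

A 6-joint arm with a two-finger parallel gripper is mounted at the origin on the work surface. World frame = base frame: x ahead of the robot, y to its left, z up, the work surface at z = 0. Lengths are in m, angles in rad, forces in N, time in s.
With the tool pointing down it reaches from about 0.4 to 0.925 m from the base axis. Payload 3.4 kg.
Tool frame: the origin (TCP) lies at the centre of the arm's flange, where the gripper is bolted on; the fingertips stand r.tip_extent ahead of it and the grasp point (between the pads) lies 155 mm ahead of it (r.tip_extent is the distance from the TCP to the fingertips, in m); z points along the fingers, y is the direction in which the jaws open and shut (so a half turn about z gives the same grasp; the last joint's range is limited). The gripper opens to 85 mm and grips with 20 to 120 N. Pads are 22 mm wide; open, the fingers measure 114 mm over their backs; the gripper's body (76 mm by 85 mm) begins 54 mm behind the grasp point. The pads swing forward as they close: fully open they stand 13 mm farther back than shut.
Start: joints at [-1.288, 0.307, 1.506, -0, 1.328, -0.073], TCP at [0.201, -0.539, 0.405] pointing down, gripper open.
Joint ranges: [-3.12, 3.12], [-1.05, 2.28], [0.14, 2.33], [-1.42, 4.57], [0.1, 2.73], [-2.68, 2.68]. Speed limits (rad/s): [2.57, 2.57, 3.14, 3.14, 3.14, 3.14].

## Interface

Orientations are given as a rotation vector (axis times angle).
In Python, from plant import r gives the robot as it stands. The module is installed in compiled form; this text tells all that it offers. Calls block until the motion is done:
- r.move_ptp(position, orientation): joint-space move of the TCP to a pose.
- r.movel(position, attitude=None, velocity=0.15, contact_N=None): straight line of the TCP; attitude=None keeps the orientation; velocity is the mean speed in m/s. With contact_N (N) it stops when the force on the tool has changed by that much, and returns True; else False.
- r.move_joints(angles): joint-space move.
- r.command_gripper(opening): finger opening in m; the grip force is fixed at half the most; returns when the fingers have stopped.
- r.dwell(seconds).
- r.inverse_kinematics(position, orientation): joint angles nearest the present ones, or None.
- r.snapshot(name): name is "scene" or "side" or "wrist"; returns the picture (400x640x3 uint8, red, green, blue); there is no depth.
- r.get_calibration(name): a dict with "mtx" (3x3 intrinsics, pixels), "cam_to_world" (4x4, takes a point from camera to world coordinates); the wrist camera has in their place "mount" (4x4, takes a point from camera to tool coordinates, whose origin is the TCP and whose axes are the flange's). Camera axes: x right, y down, z forward; pixel columns grow to the right and rows downward; lengths in m; the calibration is good to about 2 mm. A picture is of the moment at which its call begins: read the wrist's pose just before it. get_calibration takes no time and is no camera call.
A pose or a line that the arm cannot do raises r.PlanningError and nothing moves.
- r.job_done(): hands the job in, once; it reports no verdict.
Trained networks look in the newest picture that a camera, given by its name, has taken for a name from the list of things; names that differ only in an ending like _2 or _b are one class to them, and where a whole thing is asked for, a point or a joint stands for the part that bears it (a point fixed in the world has none). Each returns a list of dicts, best first, with "confidence" (0 to 1); they miss things now and then, are a little off and sometimes report something else, mostly with a low value. They report only what shows in the picture. A call takes as long as a camera call. They do not tell look-alikes from the thing itself.
- r.find_in(camera, target): "point" ([column, row] in pixels, amid what is visible of it).
- r.place_of(camera, target): "point" ([column, row] in pixels: a listed point, or the origin of a listed thing).
Readings, each from a call of its own:
- r.get_time(): time.
- r.get_qpos(): joint angles.
- r.get_qd(): joint speeds.
- r.get_effort(): joint torques, N m.
- r.get_tool_pos(): TCP position.
- r.get_tcp_rot(): TCP orientation.
- r.get_wrist_force(): force on the tool from outside, world axes, zero at the start.
- r.get_wrist_torque(): the same for the moment, N m.
- r.get_finger_gap(): finger opening in m.
Only numpy, scipy, OpenCV 4.12 (cv2) and the standard library are available. Lean on these libraries where they do the work, as an engineer would, in place of code of your own. Each camera call takes 0.05 s, during which the arm holds its last target.

## Working session

There is one attempt and no reset: what is moved stays moved. The work goes in short steps, each a Python script; the robot and the scene stay as the last script left them, time stands still between calls to the robot, and variables do not carry over. Pictures are saved under pics/ and viewed, and the job is handed in when it is done.

```bash
mkdir -p pics; ls; cat > h.py <<'E'
import numpy as np, cv2
from plant import r
from scipy.spatial.transform import Rotation as R
def save(cam,name):
    im=r.snapshot(cam); cv2.imwrite(f'pics/{name}.png',im[:,:,::-1]); return im
def ray(cam,uv,pose=None):
    c=r.get_calibration(cam); K=np.array(c['mtx'])
    if cam=='wrist':
        p,o=pose; T=np.eye(4); T[:3,:3]=R.from_rotvec(o).as_matrix(); T[:3,3]=p
        M=T@np.array(c['mount'])
    else: M=np.array(c['cam_to_world'])
    d=np.linalg.inv(K)@np.array([uv[0],uv[1],1.])
    return M[:3,3],M[:3,:3]@(d/np.linalg.norm(d))
def onz(ry,z):
    o,d=ry; return o+d*(z-o[2])/d[2]
def tri(rays):
    A=np.zeros((3,3));b=np.zeros(3)
    for o,d in rays:
        P=np.eye(3)-np.outer(d,d);A+=P;b+=P@o
    x=np.linalg.solve(A,b)
    return x,[np.linalg.norm((np.eye(3)-np.outer(d,d))@(x-o)) for o,d in rays]
def pose(): return np.array(r.get_tool_pos()),np.array(r.get_tcp_rot())
def down(yaw):
    # tool z down, tool y (jaw axis) at angle yaw from world x.. y axis=(cos,sin,0)
    y=np.array([np.cos(yaw),np.sin(yaw),0]);z=np.array([0,0,-1.]);x=np.cross(y,z)
    return R.from_matrix(np.stack([x,y,z],1)).as_rotvec()
E
python3 - <<'E'
from h import *
np.set_printoptions(precision=4,suppress=True)
print(r.get_time(),r.tip_extent,pose(),R.from_rotvec(r.get_tcp_rot()).as_matrix())
for c in ['scene','side','wrist']:
    save(c,c+'0'); print(c,{k:np.array(v) for k,v in r.get_calibration(c).items()})
print(r.get_time())
E
```

```text
pics
0.0 0.1734 (array([ 0.2007, -0.5385,  0.4038]), array([-3.0897, -0.5571,  0.0003])) [[ 0.937   0.3492 -0.0006]
 [ 0.3492 -0.937   0.002 ]
 [ 0.0001 -0.002  -1.    ]]
scene {'mtx': array([[429.4082,   0.    , 317.7268],
       [  0.    , 429.4082, 200.1868],
       [  0.    ,   0.    ,   1.    ]]), 'cam_to_world': array([[ 0.4712,  0.6065, -0.6405,  1.1649],
       [ 0.882 , -0.333 ,  0.3335, -0.3784],
       [-0.011 , -0.722 , -0.6918,  0.8167],
       [ 0.    ,  0.    ,  0.    ,  1.    ]])}
side {'mtx': array([[435.0677,   0.    , 320.1593],
       [  0.    , 435.0677, 201.1439],
       [  0.    ,   0.    ,   1.    ]]), 'cam_to_world': array([[ 0.8482, -0.2577,  0.4628, -0.113 ],
       [-0.5295, -0.4391,  0.7258, -0.9053],
       [ 0.0161, -0.8607, -0.5089,  0.6989],
       [ 0.    ,  0.    ,  0.    ,  1.    ]])}
wrist {'mtx': array([[354.4457,   0.    , 314.5201],
       [  0.    , 354.4457, 195.5648],
       [  0.    ,   0.    ,   1.    ]]), 'mount': array([[-0.0003, -0.9507, -0.3102,  0.0793],
       [ 1.    , -0.0002, -0.0002, -0.0001],
       [ 0.0001, -0.3102,  0.9507,  0.03  ],
       [ 0.    ,  0.    ,  0.    ,  1.    ]])}
0.15
```

View pics/scene0.png

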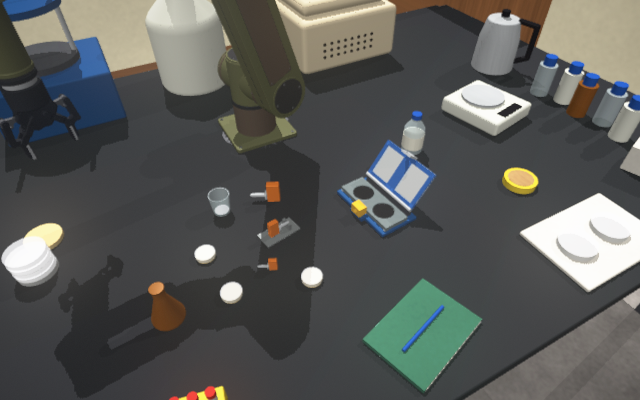

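View pics/side0.png

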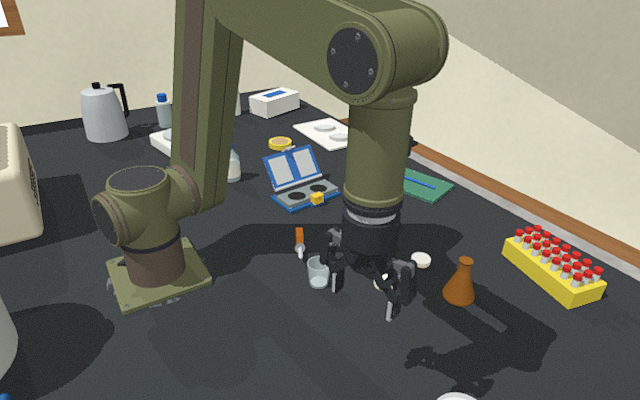

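View pics/wrist0.png

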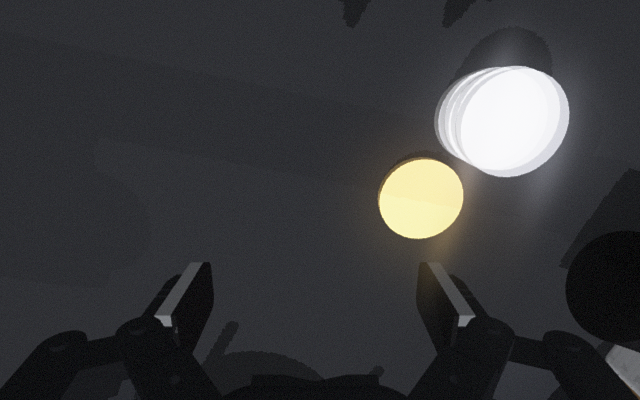

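```bash
python3 - <<'E'
from h import *
np.set_printoptions(precision=4,suppress=True)
for c in ['scene','side']:
  for n in ['clamp','well0','well1','lid_hinge','lid_edge','pad_top','keeper','pin_grip','pin_tip','stand','dish0_centre','bottle','flask','beaker']:
    print(c,n,[(np.round(x['point']).tolist(),round(x['confidence'],2)) for x in r.place_of(c,n)])
print(r.get_time())
E
```

```text
scene clamp [([371.0, 208.0], 0.74)]
scene well0 [([384.0, 209.0], 0.89), ([364.0, 192.0], 0.79)]
scene well1 [([384.0, 209.0], 0.89), ([364.0, 192.0], 0.79)]
scene lid_hinge [([387.0, 189.0], 0.83)]
scene lid_edge [([414.0, 152.0], 0.88)]
scene pad_top []
scene keeper [([355.0, 210.0], 0.79), ([307.0, 276.0], 0.2)]
scene pin_grip [([270.0, 191.0], 0.76), ([388.0, 187.0], 0.72), ([273.0, 229.0], 0.7), ([274.0, 262.0], 0.67)]
scene pin_tip [([252.0, 194.0], 0.88), ([290.0, 220.0], 0.57), ([257.0, 265.0], 0.51), ([371.0, 207.0], 0.25)]
scene stand [([281.0, 233.0], 0.68)]
scene dish0_centre [([205.0, 255.0], 0.6)]
scene bottle [([410.0, 148.0], 0.78), ([232.0, 293.0], 0.31)]
scene flask [([168.0, 318.0], 0.9)]
scene beaker [([364.0, 193.0], 0.74), ([220.0, 212.0], 0.7)]
side clamp [([305.0, 201.0], 0.8)]
side well0 [([300.0, 194.0], 0.75), ([317.0, 192.0], 0.61)]
side well1 [([300.0, 194.0], 0.75), ([317.0, 192.0], 0.61)]
side lid_hinge [([297.0, 182.0], 0.8)]
side lid_edge [([286.0, 147.0], 0.95)]
side pad_top []
side keeper [([319.0, 199.0], 0.57)]
side pin_grip [([300.0, 241.0], 0.51), ([386.0, 283.0], 0.51)]
side pin_tip []
side stand []
side dish0_centre [([230.0, 177.0], 0.49), ([385.0, 281.0], 0.39)]
side bottle [([231.0, 178.0], 0.71)]
side flask [([460.0, 299.0], 0.59)]
side beaker [([317.0, 283.0], 0.71)]
1.55
```

The scene view shows dishes at about (205,255), (232,293) and (312,277), the clamp at (375,205), and pins at (272,191), (273,229, in the stand) and (272,265). Next I'll work out coarse world positions.

```bash
python3 - <<'E'
from h import *
np.set_printoptions(precision=4,suppress=True)
g=lambda uv,z:onz(ray('scene',uv),z)
for n,uv,z in [('wellA',(364,192),.021),('wellB',(384,209),.021),('hinge',(387,189),.036),('keeper',(355,210),.022),
 ('d1',(205,255),.009),('d2',(232,293),.009),('d3',(312,277),.009),('pin big',(270,191),.028),('pin mid',(273,229),.028),('pin small',(272,265),.015),('tipmid',(290,220),.02),
 ('bottle',(413,150),.0),('flask',(168,320),0),('beaker',(220,210),0),('stand',(281,233),0)]:
    print(n,g(uv,z)[:2],end=' ')
    print(np.linalg.norm(g(uv,z)[:2]))
for n,a,b in [('edge',(414,152),(286,147)),('hinge',(387,189),(297,182)),('wl',(364,192),(300,194)),('wr',(384,209),(317,192))]:
    print(n,tri([ray('scene',a),ray('side',b)]))
im=cv2.imread('pics/scene0.png')[150:320,180:450]
cv2.imwrite('pics/scenecrop.png',cv2.resize(im,None,fx=2.9,fy=2.9,interpolation=cv2.INTER_CUBIC))
E
```

```text
wellA [0.4604 0.1312] 0.4787105200592463
wellB [0.541  0.1416] 0.5591777240063507
hinge [0.4934 0.1822] 0.5259773661995715
keeper [0.5085 0.0726] 0.513651062724099
d1 [ 0.4546 -0.3169] 0.5541433749990317
d2 [ 0.5884 -0.2967] 0.6590081184203366
d3 [ 0.6351 -0.1203] 0.6464152022504362
pin big [ 0.3402 -0.0949] 0.3531940823030626
pin mid [ 0.4724 -0.1443] 0.4939261652924399
pin small [ 0.5641 -0.1885] 0.5947720794219246
tipmid [ 0.4577 -0.0911] 0.46666173586789317
bottle [0.3521 0.3825] 0.5199213362468362
flask [ 0.5812 -0.4398] 0.7288682793212082
beaker [ 0.3156 -0.2335] 0.39258693693726
stand [ 0.4702 -0.1237] 0.4862352487233772
edge (array([0.4915, 0.2564, 0.1306]), [np.float64(0.0012149151499277295), np.float64(0.001214915149927853)])
hinge (array([0.4914, 0.184 , 0.0339]), [np.float64(0.00023660328363409781), np.float64(0.00023660328363395218)])
wl (array([0.4675, 0.1252, 0.027 ]), [np.float64(0.0019432735007389082), np.float64(0.001943273500738852)])
wr (array([0.5375, 0.1421, 0.0098]), [np.float64(0.006142768440045021), np.float64(0.0061427684400451035)])
```

View pics/scenecrop.png

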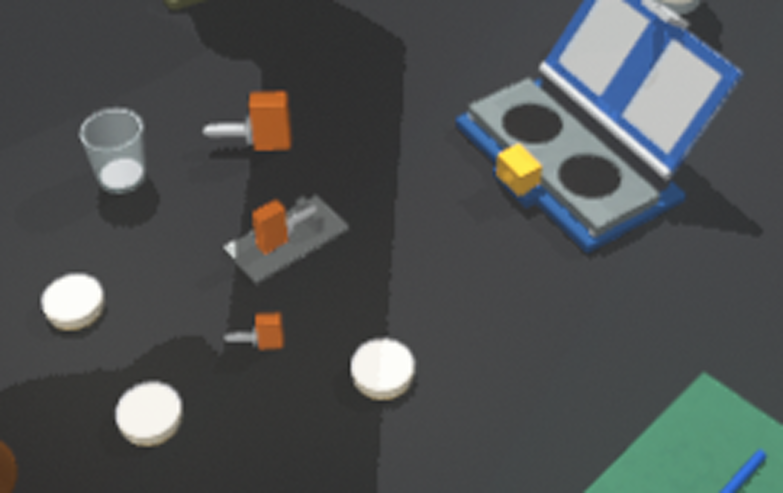

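```bash
cat >> h.py <<'E'
def see(cam,names,ps=None):
    for n in names:
        print(n,[(np.round(x['point'],1).tolist(),round(x['confidence'],2)) for x in r.place_of(cam,n)])
np.set_printoptions(precision=4,suppress=True)
E
python3 - <<'E'
from h import *
t=r.get_time()
r.move_ptp([0.55,-0.18,0.45],down(0.128)); print('dt',r.get_time()-t, r.get_qpos())
p=pose(); print(p)
save('wrist','w1'); see('wrist',['pin_grip','pin_tip','stand','dish0_centre'])
print(r.get_time())
E
```

```text
dt 1.825 [-0.3907  0.2815  1.4275 -0.0005  1.4327 -0.5172]
(array([ 0.5497, -0.1809,  0.4499]), array([-2.0765, -2.3574,  0.0009]))
pin_grip [([245.3, 113.4], 0.96), ([325.6, 158.0], 0.88), ([124.4, 43.7], 0.78)]
pin_tip [([305.7, 182.6], 0.73), ([106.3, 97.8], 0.61), ([239.4, 67.6], 0.58)]
stand [([246.7, 94.9], 0.67)]
dish0_centre [([332.6, 242.4], 0.74), ([221.6, 245.3], 0.57)]
3.625
```

View pics/w1.png

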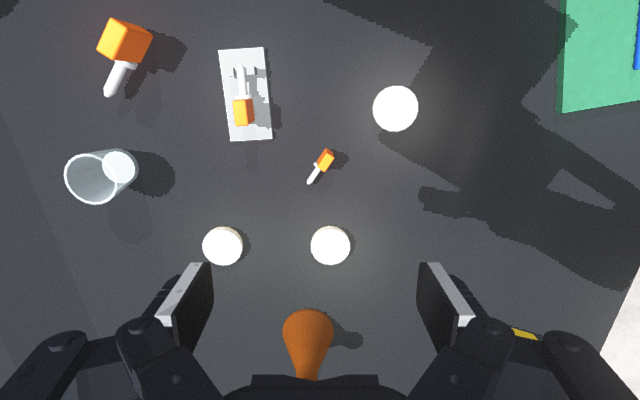

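```bash
python3 - <<'E'
from h import *
d2=onz(ray('wrist',(331,246),pose()),.007);d3=onz(ray('wrist',(395,108),pose()),.007)
print(d2,d3)
t=r.get_time()
for i,(x,y,z) in enumerate([(0.50,0.10,0.36),(0.53,0.04,0.36)]):
    r.move_ptp([x,y,z],down(0.128)) if i==0 else r.movel([x,y,z])
    p=pose(); print(p)
    save('wrist',f'w2{i}'); see('wrist',['well0','keeper','lid_hinge','lid_edge','clamp'])
print(r.get_time())
E
```

```text
[ 0.5858 -0.3004  0.007 ] [ 0.6336 -0.1203  0.007 ]
(array([0.5008, 0.0995, 0.3605]), array([2.0741, 2.3574, 0.0013]))
well0 [([369.9, 138.2], 0.88), ([271.2, 138.9], 0.8)]
keeper [([401.9, 369.8], 0.45)]
lid_hinge [([323.3, 77.4], 0.97)]
lid_edge []
clamp [([320.1, 131.8], 0.82)]
(array([0.5298, 0.0399, 0.3598]), array([-2.0755, -2.3569,  0.0001]))
well0 [([244.9, 60.5], 0.65), ([348.2, 62.4], 0.62)]
keeper [([294.3, 134.4], 0.95)]
lid_hinge []
lid_edge []
clamp [([295.3, 61.0], 0.68), ([237.2, 340.8], 0.65)]
5.9667
```

View pics/w20.png

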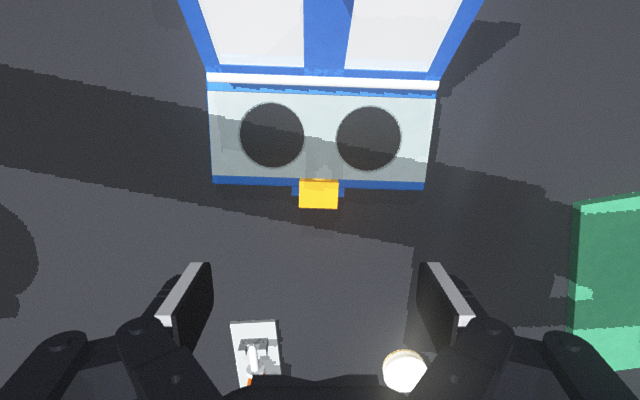

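View pics/w21.png

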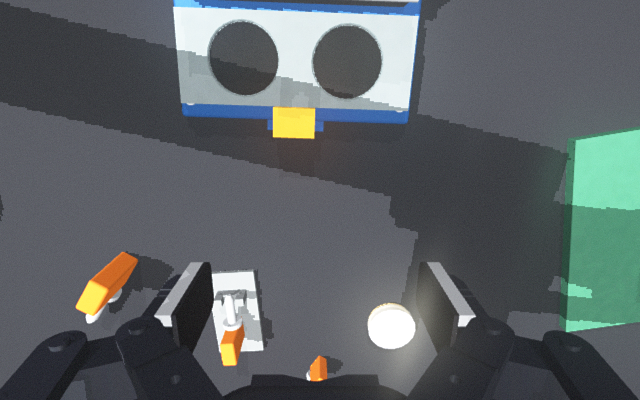

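```bash
python3 - <<'E'
from h import *
P=[(np.array([0.5008,0.0995,0.3605]),np.array([2.0741,2.3574,0.0013])),(np.array([0.5298,0.0399,0.3598]),np.array([-2.0755,-2.3569,0.0001]))]
B=[[(235,98,308,172),(332,100,406,176)],[(202,15,284,100),(308,18,388,102)]]
rs=[[],[]]
for i in range(2):
    im=cv2.imread(f'pics/w2{i}.png')
    for k,(a,b,c,d) in enumerate(B[i]):
        v=cv2.cvtColor(im[b:d,a:c],cv2.COLOR_BGR2GRAY)
        m=(cv2.GaussianBlur(v,(5,5),0)<72).astype(np.uint8)
        cs,_=cv2.findContours(m,cv2.RETR_EXTERNAL,cv2.CHAIN_APPROX_NONE)
        ct=max(cs,key=cv2.contourArea); e=cv2.fitEllipse(cv2.convexHull(ct))
        uv=(e[0][0]+a,e[0][1]+b); ry=ray('wrist',uv,P[i]); rs[k].append(ry)
        print(i,k,uv,e[1],onz(ry,.021),onz(ry,.024))
for k in range(2): print('tri',tri(rs[k]))
kr=[ray('wrist',(319,179.5),P[0]),ray('wrist',(294,108),P[1])]; print('keeper top back edge',tri(kr))
kr=[ray('wrist',(318.5,208),P[0]),ray('wrist',(294,137),P[1])]; print('keeper front low edge',tri(kr))
print('hinge',onz(ray('wrist',(323.3,77.4),P[0]),.036), 'keeper',onz(ray('wrist',(294.3,134.4),P[1]),.022))
E
```

```text
0 0 (269.60786056518555, 140.95488739013672) (46.59931182861328, 64.22723388671875) [0.4585 0.123  0.021 ] [0.4588 0.1236 0.024 ]
0 1 (364.04073333740234, 154.5097541809082) (26.716232299804688, 55.473854064941406) [0.5424 0.1217 0.021 ] [0.5419 0.1222 0.024 ]
1 0 (240.90232849121094, 72.99887084960938) (37.23666763305664, 62.20915222167969) [0.4583 0.1169 0.021 ] [0.4589 0.1169 0.024 ]
1 1 (339.4896831512451, 92.6467056274414) (5.919566631317139, 25.614957809448242) [0.5412 0.1117 0.021 ] [0.5409 0.1118 0.024 ]
tri (array([ 0.4543,  0.1174, -0.006 ]), [np.float64(0.0015388517570994386), np.float64(0.0015388517570995418)])
tri (array([ 0.5468,  0.1124, -0.0209]), [np.float64(0.003118311527817041), np.float64(0.00311831152781718)])
keeper top back edge (array([0.5053, 0.095 , 0.0259]), [np.float64(0.00037497466083867055), np.float64(0.000374974660838617)])
keeper front low edge (array([0.508 , 0.0727, 0.038 ]), [np.float64(3.224262666453416e-05), np.float64(3.224262666433687e-05)])
hinge [0.4976 0.1811 0.036 ] keeper [0.5074 0.0725 0.022 ]
```

```bash
cat > wells.py <<'E'
from h import *
def wellfit(im,box,th):
    a,b,c,d=box
    v=cv2.cvtColor(im[b:d,a:c],cv2.COLOR_BGR2GRAY)
    m=(cv2.GaussianBlur(v,(3,3),0)<th).astype(np.uint8)
    cs,_=cv2.findContours(m,cv2.RETR_EXTERNAL,cv2.CHAIN_APPROX_NONE)
    ct=max(cs,key=cv2.contourArea); e=cv2.fitEllipse(cv2.convexHull(ct))
    return (e[0][0]+a,e[0][1]+b),e[1]
E
python3 - <<'E'
from wells import *
P=[(np.array([0.5008,0.0995,0.3605]),np.array([2.0741,2.3574,0.0013])),(np.array([0.5298,0.0399,0.3598]),np.array([-2.0755,-2.3569,0.0001]))]
B=[[(235,98,308,172),(332,100,406,176)],[(202,15,284,100),(308,18,388,102)]]
for th in (85,95,105):
  rs=[[],[]]
  for i in range(2):
    im=cv2.imread(f'pics/w2{i}.png')
    for k in range(2):
        uv,ax=wellfit(im,B[i][k],th)
        ry=ray('wrist',uv,P[i]); rs[k].append(ry)
        print(th,i,k,np.round(uv,1),np.round(ax,1),onz(ry,.021),onz(ry,.024))
  for k in range(2): print('tri',tri(rs[k]))
E
```

```text
85 0 0 [270.4 137.8] [55.4 65.1] [0.4589 0.1259 0.021 ] [0.4592 0.1264 0.024 ]
85 0 1 [367.9 145.9] [45.3 62.8] [0.5445 0.1296 0.021 ] [0.544  0.1301 0.024 ]
85 1 0 [243.   58.4] [65.4 72.5] [0.4593 0.1283 0.021 ] [0.4599 0.1282 0.024 ]
85 1 1 [351.7  57.3] [50.6 66.2] [0.5469 0.1403 0.021 ] [0.5466 0.1401 0.024 ]
tri (array([0.4604, 0.1277, 0.0301]), [np.float64(0.0006662438900631063), np.float64(0.0006662438900629357)])
tri (array([0.5407, 0.1366, 0.059 ]), [np.float64(0.0029906889185215032), np.float64(0.002990688918521616)])
95 0 0 [271.2 135.5] [61.7 64.7] [0.4594 0.1279 0.021 ] [0.4597 0.1284 0.024 ]
95 0 1 [367.9 138.9] [61.1 63.6] [0.5435 0.1357 0.021 ] [0.5429 0.1362 0.024 ]
95 1 0 [243.2  58.4] [66.5 72.8] [0.4594 0.1284 0.021 ] [0.46   0.1283 0.024 ]
95 1 1 [346.7  61.7] [65.7 71.7] [0.5435 0.1364 0.021 ] [0.5432 0.1363 0.024 ]
tri (array([0.4597, 0.1283, 0.0228]), [np.float64(0.00010483640560326721), np.float64(0.00010483640560327236)])
tri (array([0.5431, 0.1362, 0.024 ]), [np.float64(0.00015018294449486758), np.float64(0.00015018294449461737)])
105 0 0 [271.2 135.5] [62.3 65.4] [0.4594 0.1279 0.021 ] [0.4597 0.1284 0.024 ]
105 0 1 [368.  138.9] [61.9 64.4] [0.5435 0.1358 0.021 ] [0.543  0.1362 0.024 ]
105 1 0 [243.1  58.3] [67.1 73.5] [0.4593 0.1284 0.021 ] [0.4599 0.1283 0.024 ]
105 1 1 [346.7  61.7] [66.5 72.3] [0.5434 0.1365 0.021 ] [0.5432 0.1363 0.024 ]
tri (array([0.4597, 0.1283, 0.0232]), [np.float64(4.949732985264413e-05), np.float64(4.949732985254646e-05)])
tri (array([0.543 , 0.1363, 0.0244]), [np.float64(0.0001009425761552672), np.float64(0.00010094257615550617)])
```

```bash
cat >> wells.py <<'E'
YAW=0.095
W=[np.array([.4598,.1284]),np.array([.5431,.1363])]
def dishfit(im,guess_uv,th=165):
    v=cv2.GaussianBlur(im.min(axis=2),(3,3),0)
    m=(v>th).astype(np.uint8)
    n,lab,st,ce=cv2.connectedComponentsWithStats(m)
    i=min([i for i in range(1,n) if st[i][4]>300],key=lambda i:np.hypot(*(ce[i]-guess_uv)))
    cs,_=cv2.findContours((lab==i).astype(np.uint8),cv2.RETR_EXTERNAL,cv2.CHAIN_APPROX_NONE)
    e=cv2.fitEllipse(cv2.convexHull(max(cs,key=cv2.contourArea)))
    return e[0],e[1]
def proj(X,pose):
    c=r.get_calibration('wrist'); T=np.eye(4); T[:3,:3]=R.from_rotvec(pose[1]).as_matrix(); T[:3,3]=pose[0]
    q=np.linalg.inv(T@np.array(c['mount']))@np.append(X,1); q=np.array(c['mtx'])@q[:3]; return q[:2]/q[2]
E
python3 - <<'E'
from wells import *
im=cv2.imread('pics/w1.png');
p1=(np.array([ 0.5497,-0.1809,0.4499]),np.array([-2.0765,-2.3574,0.0009]))
p2=(np.array([0.5298,0.0399,0.3598]),np.array([-2.0755,-2.3569,0.0001]))
a=dishfit(im,(395,108)); b=dishfit(cv2.imread('pics/w21.png'),(391,326)); print(a,b)
print(tri([ray('wrist',a[0],p1),ray('wrist',b[0],p2)]),onz(ray('wrist',a[0],p1),.014),onz(ray('wrist',b[0],p2),.014))
r.move_ptp([0.6336,-0.1203,0.30],down(YAW))
p=pose(); im=save('wrist','w3'); g=proj([0.6336,-.1203,.014],p); print(g)
for th in(140,165,190):
    c=dishfit(im,g,th); print(c,onz(ray('wrist',c[0],p),.014),onz(ray('wrist',c[0],p),.009))
print(tri([ray('wrist',a[0],p1),ray('wrist',b[0],p2),ray('wrist',c[0],p)]))
print(r.get_time(),p, r.tip_extent,r.get_finger_gap())
E
```

```text
((394.8595886230469, 108.0257568359375), (45.09862518310547, 47.306610107421875)) ((390.7386474609375, 326.37158203125), (45.74169921875, 49.02699279785156))
(array([ 0.6323, -0.1205,  0.0108]), [np.float64(0.0001066668678114007), np.float64(0.00010666686781159367)]) [ 0.6317 -0.1203  0.014 ] [ 0.6311 -0.118   0.014 ]
[316.0789 192.3485]
((314.0846862792969, 191.35513305664062), (67.41826629638672, 67.89469146728516)) [ 0.632  -0.1197  0.014 ] [ 0.6322 -0.1212  0.009 ]
((314.12310791015625, 191.45811462402344), (65.83760833740234, 66.62494659423828)) [ 0.6321 -0.1197  0.014 ] [ 0.6322 -0.1213  0.009 ]
((314.2027893066406, 191.43263244628906), (64.8416976928711, 65.85873413085938)) [ 0.6321 -0.1197  0.014 ] [ 0.6323 -0.1213  0.009 ]
(array([ 0.6323, -0.1205,  0.0108]), [np.float64(0.00016399339913441188), np.float64(0.00011669754186053392), np.float64(0.00017886219361248882)])
6.8333 (array([ 0.633 , -0.1195,  0.2999]), array([-2.1124, -2.3228, -0.0001])) 0.1734 0.08559503662314057
```

View pics/w3.png

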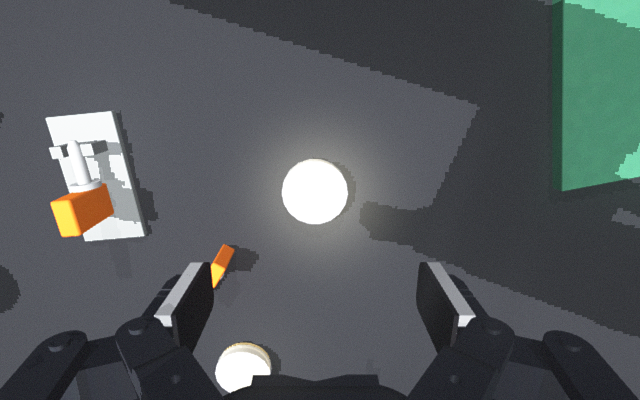

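```bash
python3 - <<'E'
from wells import *
r.command_gripper(0.066); print(r.tip_extent,r.get_finger_gap(),r.get_time())
r.movel([0.6322,-.1202,0.205],velocity=0.3)
h=r.movel([0.6322,-.1202,0.174],velocity=0.04,contact_N=4); p=pose();print('contact',h,p[0],r.get_wrist_force(),r.get_time())
save('side','s1')
E
```

```text
0.1734 0.06594955473147261 7.1667
contact False [ 0.6323 -0.1202  0.174 ] [ 0.4958  1.0695 -0.5289] 8.5583
```

```bash
python3 -c "
import cv2
im=cv2.imread('pics/side0.png')
im=cv2.imread('pics/s1.png');cv2.imwrite('pics/s1c.png',cv2.resize(im[150:330,280:520],None,fx=3.2,fy=3.2))"
```

```text
(no output)
```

View pics/s1c.png

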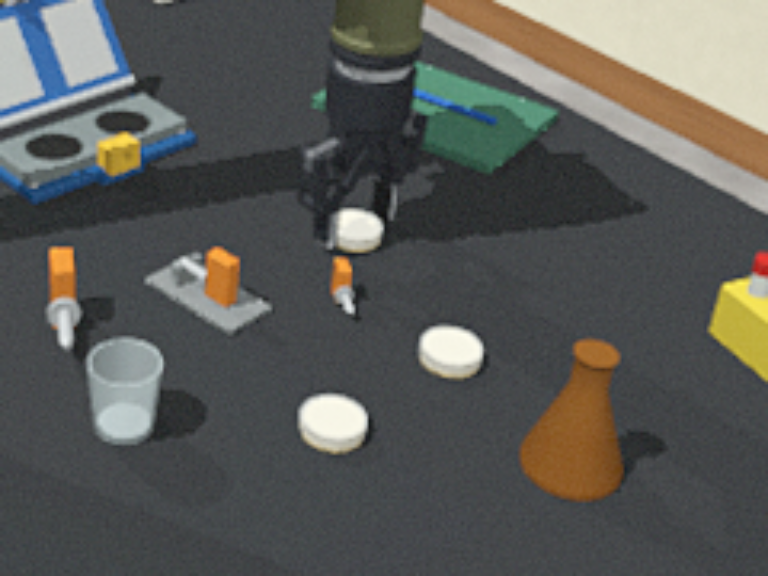

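```bash
python3 - <<'E'
from wells import *
h=r.movel([0.6322,-.1202,0.160],velocity=0.03,contact_N=4); p=pose();print('contact',h,p[0],r.get_wrist_force(),r.get_time())
E
```

```text
contact True [ 0.6326 -0.1203  0.1669] [0.0123 0.4933 6.1645] 8.9583
```

```bash
python3 - <<'E'
from wells import *
r.movel([0.6322,-.1202,0.1745],velocity=0.05)
r.command_gripper(0.040); print('gap',r.get_finger_gap(),pose()[0],r.get_wrist_force())
r.movel([0.6322,-.1202,0.25],velocity=0.15)
print('gap',r.get_finger_gap(),r.get_time())
save('side','s2'); save('wrist','w4'); print(r.get_time())
E
python3 -c "
import cv2
im=cv2.imread('pics/s2.png');cv2.imwrite('pics/s2c.png',cv2.resize(im[130:250,340:480],None,fx=4,fy=4))"
```

```text
gap 0.04766762862904775 [ 0.6323 -0.1202  0.1749] [-0.7979  0.8548  5.8163]
gap 0.04750411121262324 10.2333
10.3333
```

View pics/s2c.png

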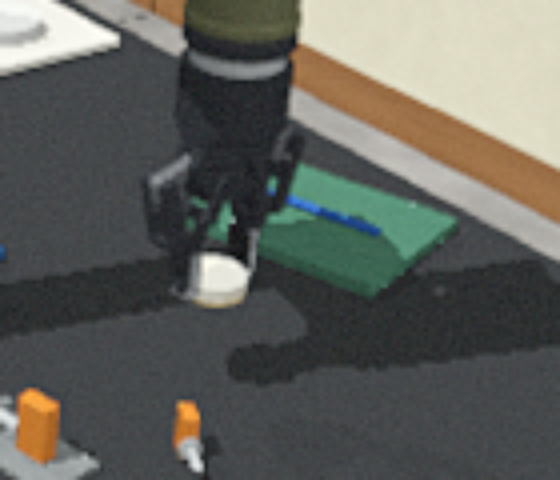

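View pics/w4.png

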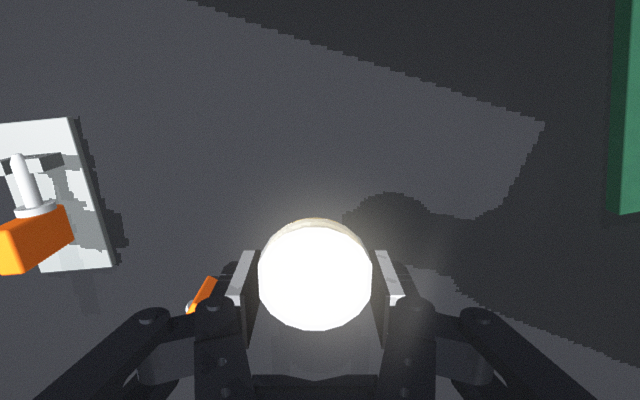

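```bash
python3 - <<'E'
from wells import *
im=cv2.imread('pics/w4.png'); p=pose()
for th in (190,235):
    c,ax=dishfit(im,(315,270),th); print(c,ax)
    for zt in (.155,.16,.165):
        print(zt,onz(ray('wrist',c,p),p[0][2]-zt)-p[0])
for zt in (.150,.155,.16,.165):
    X=p[0]+np.array([0,0,-zt]); print(zt,proj(X+[.025,0.0024,0],p)-proj(X-[.025,.0024,0],p),proj(X,p))
E
```

```text
(313.99237060546875, 275.54010009765625) (111.47299194335938, 116.72645568847656)
0.155 [-0.0014  0.0052 -0.155 ]
0.16 [-0.0011  0.0022 -0.16  ]
0.165 [-0.0009 -0.0007 -0.165 ]
(314.0223388671875, 277.63031005859375) (104.08782196044922, 115.76160430908203)
0.155 [-0.0013  0.0042 -0.155 ]
0.16 [-0.001   0.0012 -0.16  ]
0.165 [-0.0008 -0.0018 -0.165 ]
0.15 [128.2654   0.1228] [316.228  294.1312]
0.155 [124.0165   0.1107] [316.2099 287.053 ]
0.16 [120.0402   0.0998] [316.193  280.4288]
0.165 [116.3109   0.0901] [316.1771 274.2161]
```

```bash
cat >> wells.py <<'E'
def place(k,off=(0,0)):
    x,y=W[k][0]-off[0],W[k][1]-off[1]
    r.move_ptp([x,y,0.255],down(YAW))
    r.movel([x,y,0.206],velocity=0.15)
    h=r.movel([x,y,0.1925],velocity=0.03,contact_N=3)
    print('contact',h,pose()[0],r.get_wrist_force(),r.get_finger_gap())
E
python3 - <<'E'
from wells import *
place(1); print(r.get_time())
save('side','s3'); save('scene','c3')
E
python3 -c "
import cv2
im=cv2.imread('pics/s3.png');a=cv2.resize(im[120:230,240:360],None,fx=4,fy=4)
im=cv2.imread('pics/c3.png');b=cv2.resize(im[130:240,330:450],None,fx=4,fy=4);cv2.imwrite('pics/s3c.png',cv2.resize(cv2.hconcat([a,b]),(800,367)))"
```

```text
contact True [0.5436 0.1363 0.1959] [-0.3635 -0.4115  4.8101] 0.047485494432837186
12.275
```

View pics/s3c.png

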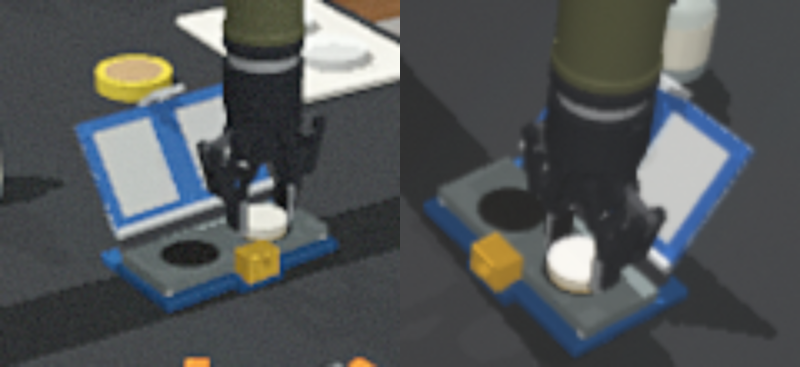

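```bash
python3 - <<'E'
from wells import *
p=pose()[0]
r.command_gripper(0.066)
r.movel([p[0],p[1],0.26],velocity=0.25)
r.movel([0.53,0.06,0.36],velocity=0.4)
q=pose(); im=save('wrist','w5')
c,ax=dishfit(im,proj([*W[1],.035],q)); print(c,ax,onz(ray('wrist',c,q),.035),onz(ray('wrist',c,q),.0315),W[1],r.get_time())
E
```

```text
(295.13775634765625, 67.60713195800781) (136.19503784179688, 259.09130859375) [0.506  0.1463 0.035 ] [0.5058 0.1464 0.0315] [0.5431 0.1363] 13.625
```

View pics/w5.png

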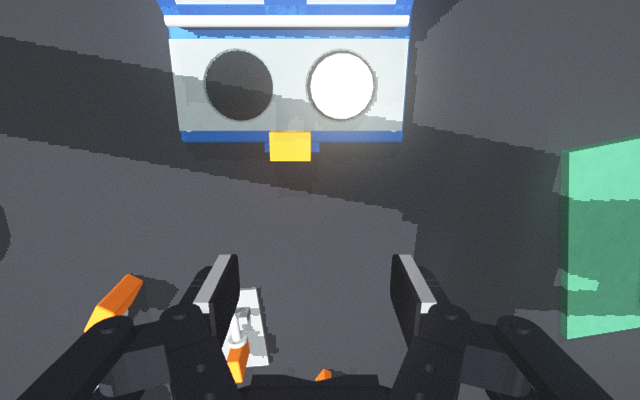

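Dish is in the right-hand well at (342,86), with a dark ring around it. On to the second dish.

```bash
python3 - <<'E'
from wells import *
g=np.array([0.5858,-0.3004])
r.move_ptp([*g,0.30],down(YAW))
p=pose(); im=save('wrist','w6'); c,ax=dishfit(im,proj([*g,.014],p)); d=onz(ray('wrist',c,p),.0125); print(c,ax,d)
x,y=d[:2]
r.movel([x,y,0.205],velocity=0.3)
r.movel([x,y,0.1745],velocity=0.08)
r.command_gripper(0.040); print('gap',r.get_finger_gap(),pose()[0])
r.movel([x,y,0.25],velocity=0.2)
print(r.get_finger_gap(),r.get_time())
p=pose(); im=save('wrist','w7'); c,ax=dishfit(im,(315,270),190); print(c,ax,r.get_time())
place(0); save('scene','c7');save('side','s7'); print(r.get_time())
E
python3 -c "
import cv2
im=cv2.imread('pics/s7.png');a=cv2.resize(im[120:230,240:360],None,fx=4,fy=4)
im=cv2.imread('pics/c7.png');b=cv2.resize(im[130:240,330:450],None,fx=4,fy=4);cv2.imwrite('pics/s7c.png',cv2.resize(cv2.hconcat([a,b]),(800,367)))"
```

```text
(311.9017333984375, 188.457275390625) (65.79032135009766, 66.78772735595703) [ 0.5835 -0.2975  0.0125]
gap 0.047178721066311734 [ 0.5839 -0.2978  0.1753]
0.04767589488922642 16.8917
(314.2828063964844, 276.8905029296875) (103.31977081298828, 115.241455078125) 16.9417
contact True [0.4604 0.1285 0.1963] [-0.2554 -1.1084  3.885 ] 0.04750184832731715
19.5333
```

View pics/s7c.png

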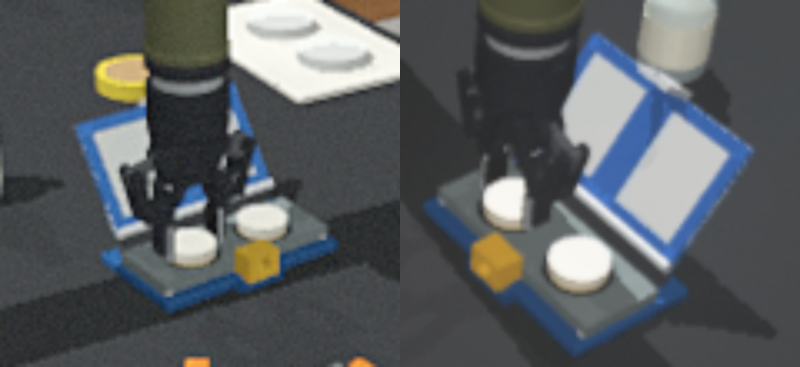

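View pics/w6.png

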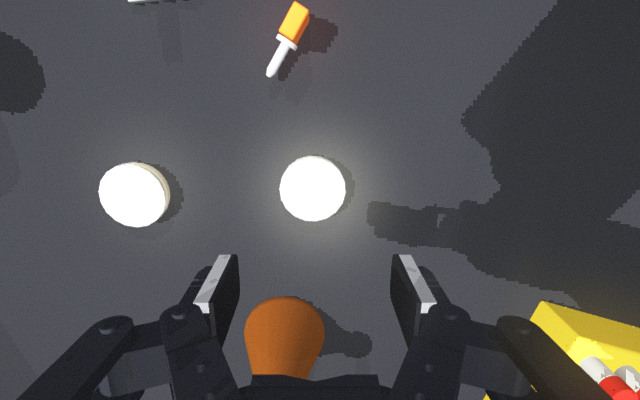

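```bash
python3 - <<'E'
from wells import *
p=pose()[0]
r.command_gripper(0.066)
r.movel([p[0],p[1],0.26],velocity=0.25)
r.movel([0.53,0.06,0.36],velocity=0.4)
save('wrist','w8'); save('scene','c8'); save('side','s8'); print(r.get_time(),pose())
see('scene',['lid_edge','lid_hinge','bottle']); see('side',['lid_edge','lid_hinge','bottle'])
E
python3 -c "
import cv2
im=cv2.imread('pics/s8.png');a=cv2.resize(im[120:230,240:360],None,fx=4,fy=4)
im=cv2.imread('pics/c8.png');b=cv2.resize(im[130:240,330:450],None,fx=4,fy=4);cv2.imwrite('pics/s8c.png',cv2.resize(cv2.hconcat([a,b]),(800,367)))"
```

```text
20.9167 (array([0.5282, 0.0604, 0.3576]), array([-2.1103, -2.3216,  0.0058]))
lid_edge [([411.3, 152.3], 0.87), ([221.5, 210.4], 0.52)]
lid_hinge [([384.6, 190.6], 0.94), ([365.4, 189.1], 0.69)]
bottle [([410.2, 146.5], 0.92), ([385.7, 207.4], 0.3)]
lid_edge [([284.8, 149.9], 0.82)]
lid_hinge [([296.9, 182.1], 0.95)]
bottle [([231.7, 174.6], 0.9)]
```

View pics/s8c.png

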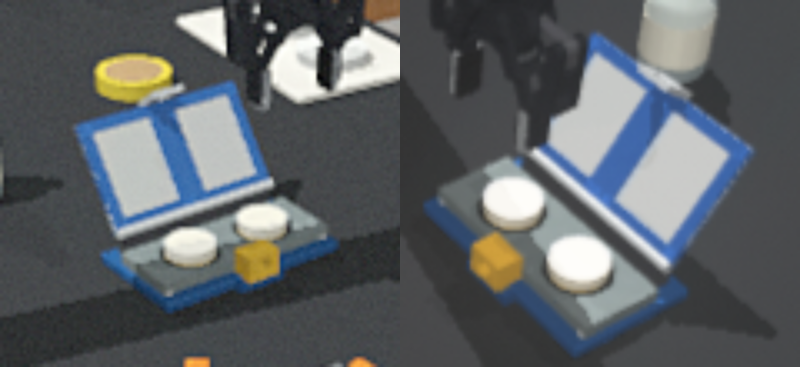

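View pics/w8.png

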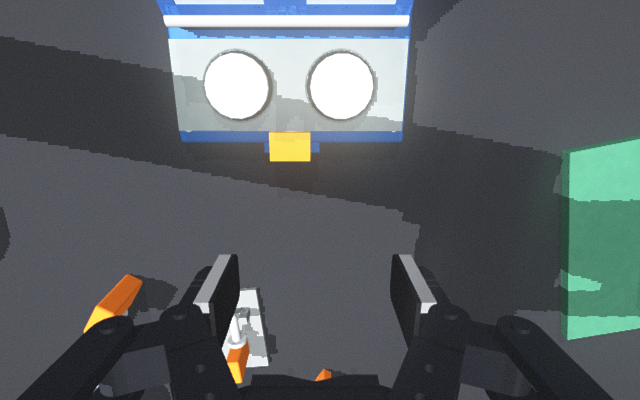

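```bash
python3 - <<'E'
from wells import *
q=(np.array([0.5282,0.0604,0.3576]), np.array([-2.1103,-2.3216,0.0058]))
im=cv2.imread('pics/w8.png')
for k in (0,1):
  for th in (242,250):
    c,ax=dishfit(im,proj([*W[k],.035],q),th)
    print(k,c,ax,onz(ray('wrist',c,q),.035)[:2]-W[k],onz(ray('wrist',c,q),.032)[:2]-W[k])
rs=[ray('scene',(411.3,152.3)),ray('side',(284.8,149.9))];print(tri(rs))
rs=[ray('scene',(384.6,190.6)),ray('side',(296.9,182.1))];print(tri(rs))
print(onz(ray('scene',(410.2,148)),0),onz(ray('side',(231.7,176)),0))
E
```

```text
0 (235.70074462890625, 85.37645721435547) (59.92391586303711, 64.87639617919922) [-0.0028  0.0013] [-0.0035  0.0012]
0 (235.70120239257812, 85.3578109741211) (59.43096923828125, 64.11830139160156) [-0.0028  0.0013] [-0.0035  0.0012]
1 (341.26348876953125, 85.68643188476562) (60.40011978149414, 63.97084045410156) [-0.0032  0.0011] [-0.003   0.0011]
1 (341.20452880859375, 85.65174865722656) (59.98215866088867, 63.223941802978516) [-0.0032  0.0011] [-0.003   0.0011]
(array([0.4845, 0.2534, 0.1244]), [np.float64(0.00262185379511642), np.float64(0.002621853795116291)])
(array([0.4902, 0.1786, 0.0335]), [np.float64(0.0034345457746699144), np.float64(0.0034345457746698957)])
[0.3396 0.3812 0.    ] [0.3483 0.3927 0.    ]
```

```bash
cat >> wells.py <<'E'
O=np.array([.5014,.1323]); CX=np.array([np.cos(YAW),np.sin(YAW)]); CY=np.array([-np.sin(YAW),np.cos(YAW)])
EXT=0.1734
def cl(x,y): return O+CX*x+CY*y
def tip(u,z):  # tip centre at clamp y=0.048+u, abs height z
    return [*cl(0,0.048+u),z+EXT]
E
python3 - <<'E'
from wells import *
r.command_gripper(0.0)
q=pose(); print(q,r.get_finger_gap())
im=save('wrist','w9')
for k in (0,1):
    c,ax=dishfit(im,proj([*W[k],.035],q),245)
    print(k,c,ax,onz(ray('wrist',c,q),.035)[:2]-W[k])
r.move_ptp(tip(.112,.19),down(YAW))
r.movel(tip(.112,.105),velocity=0.25,contact_N=10)
print(pose()[0],r.get_wrist_force(),r.get_time())
save('scene','c9');save('side','s9')
E
python3 -c "
import cv2
im=cv2.imread('pics/s9.png');a=cv2.resize(im[120:230,240:360],None,fx=4,fy=4)
im=cv2.imread('pics/c9.png');b=cv2.resize(im[130:240,330:450],None,fx=4,fy=4);cv2.imwrite('pics/s9c.png',cv2.resize(cv2.hconcat([a,b]),(800,367)))"
```

```text
(array([0.53, 0.06, 0.36]), array([2.1136, 2.3239, 0.0005])) 8.295408268558332e-06
0 (235.55479431152344, 85.9933853149414) (59.75616455078125, 64.33265686035156) [0.0004 0.0004]
1 (340.7728271484375, 86.46410369873047) (60.12620162963867, 63.31192398071289) [0.0005 0.    ]
[0.487  0.2903 0.2784] [ 0.7785 -0.0709 -0.3453] 23.325
```

View pics/s9c.png

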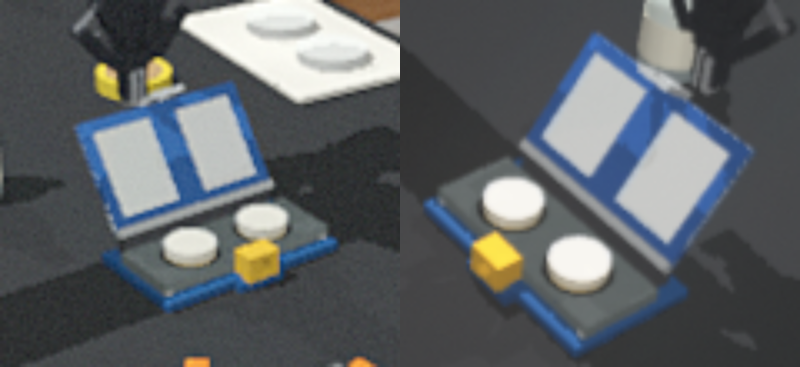

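Both dishes are centred to within 0.5 mm, and the closed fingers are behind the lid. Now I'll push it over.

```bash
python3 - <<'E'
from wells import *
h=r.movel(tip(.012,.108),velocity=0.15,contact_N=30); print(h,pose()[0],r.get_wrist_force(),r.get_time())
save('scene','c10');save('side','s10')
E
python3 -c "
import cv2
im=cv2.imread('pics/s10.png');a=cv2.resize(im[120:230,240:360],None,fx=4,fy=4)
im=cv2.imread('pics/c10.png');b=cv2.resize(im[130:240,330:450],None,fx=4,fy=4);cv2.imwrite('pics/s10c.png',cv2.resize(cv2.hconcat([a,b]),(800,367)))"
```

```text
True [0.495  0.2103 0.2848] [-1.8173 -1.1549  5.8301] 23.975
```

View pics/s10c.png

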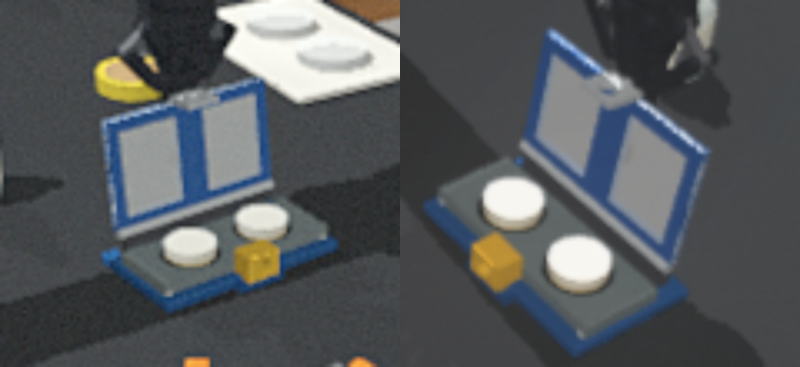

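```bash
python3 - <<'E'
from wells import *
r.movel(tip(.040,.115),velocity=0.15)
r.movel(tip(.040,.132),velocity=0.15); print(r.get_wrist_force())
h=r.movel(tip(-.002,.132),velocity=0.08,contact_N=30); print(h,pose()[0],r.get_wrist_force(),r.get_time())
save('scene','c11');save('side','s11')
E
python3 -c "
import cv2
im=cv2.imread('pics/s11.png');a=cv2.resize(im[120:230,240:360],None,fx=4,fy=4)
im=cv2.imread('pics/c11.png');b=cv2.resize(im[130:240,330:450],None,fx=4,fy=4);cv2.imwrite('pics/s11c.png',cv2.resize(cv2.hconcat([a,b]),(800,367)))"
```

```text
[-1.0992  0.0222  0.0095]
False [0.497  0.1773 0.3052] [ 0.2188 -0.3476 -0.3324] 25.2667
```

View pics/s11c.png

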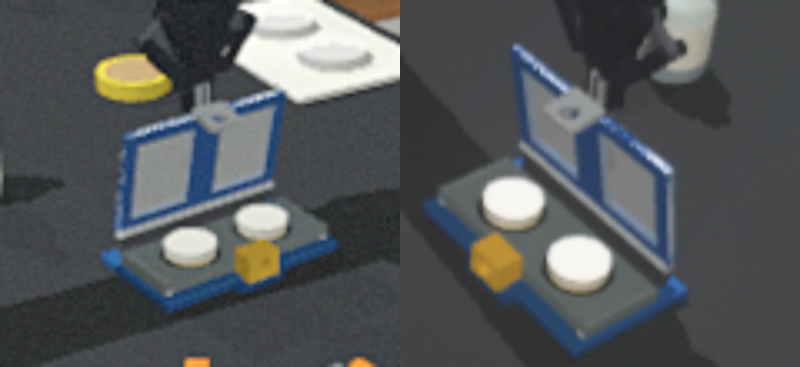

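```bash
python3 - <<'E'
from wells import *
ths=[1.3,1.1,.9,.7,.5,.3,.15,.06]
for i,th in enumerate(ths):
    rho=.096+.008*(i+1)/len(ths)
    ut=-rho*np.cos(th)+.006*np.sin(th); h=rho*np.sin(th)+.006*np.cos(th)
    s=r.movel(tip(ut+.011,.036+h),velocity=0.12,contact_N=30)
    print(th,s,r.get_wrist_force())
    if s: break
else:
    s=r.movel(tip(-.104+.011,.0385),velocity=0.03,contact_N=18); print(s,pose()[0],r.get_wrist_force())
print(r.get_time())
save('scene','c12');save('side','s12')
E
python3 -c "
import cv2
im=cv2.imread('pics/s12.png');a=cv2.resize(im[120:230,240:360],None,fx=4,fy=4)
im=cv2.imread('pics/c12.png');b=cv2.resize(im[130:240,330:450],None,fx=4,fy=4);cv2.imwrite('pics/s12c.png',cv2.resize(cv2.hconcat([a,b]),(800,367)))"
```

```text
1.3 False [ 0.0289 -0.2158  0.3909]
1.1 False [-0.7455  0.3431  0.4345]
0.9 False [-0.1535 -0.4289  0.0829]
0.7 False [-0.4567 -0.4019 -0.0794]
0.5 False [-0.8633 -0.0825 -0.3906]
0.3 False [0.0159 0.0824 0.3027]
0.15 False [-0.3584  0.6187 -0.0241]
0.06 False [-0.0691  0.1077 -0.1886]
True [0.5057 0.0876 0.2154] [-1.4618 -0.486   9.943 ]
28.0417
```

View pics/s12c.png

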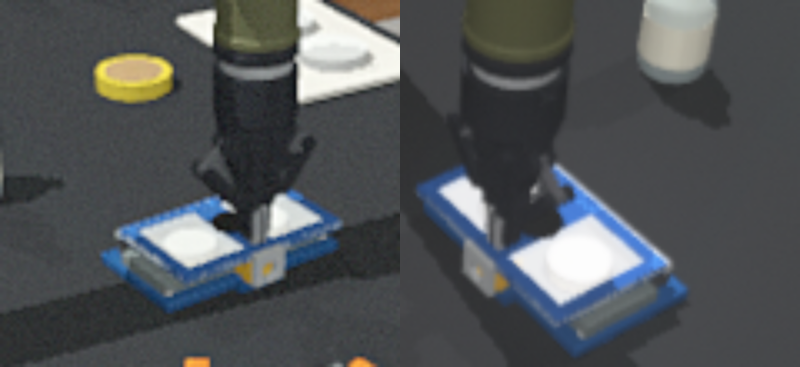

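```bash
python3 - <<'E'
from wells import *
r.dwell(0.1)
p=pose()[0]; r.movel([p[0],p[1],0.26],velocity=0.3)
r.command_gripper(0.06)
r.move_ptp([0.475,-0.16,0.31],down(YAW)); r.dwell(.15)
print(pose()); save('wrist','w13'); see('wrist',['pin_grip','pin_tip','stand'])
r.movel([0.50,-0.19,0.31],velocity=.3); r.dwell(.15)
print(pose()); save('wrist','w14'); see('wrist',['pin_grip','pin_tip','stand'])
save('side','s14'); print(r.get_time())
E
```

```text
(array([ 0.4752, -0.1587,  0.3096]), array([-2.1106, -2.3257, -0.0001]))
pin_grip [([131.5, 78.4], 0.84), ([306.3, 172.5], 0.72), ([420.9, 232.7], 0.56)]
pin_tip [([389.7, 262.8], 0.97), ([104.5, 160.1], 0.92), ([301.2, 106.7], 0.65)]
stand [([306.0, 143.6], 0.9)]
(array([ 0.4995, -0.1895,  0.3096]), array([-2.1123, -2.3234,  0.0005]))
pin_grip [([87.5, 23.4], 0.77), ([277.0, 128.4], 0.65), ([396.4, 193.3], 0.56)]
pin_tip [([67.7, 111.3], 0.88), ([271.2, 53.9], 0.67), ([369.4, 227.9], 0.65)]
stand [([278.0, 102.9], 0.97), ([276.7, 128.2], 0.5)]
31.175
```

View pics/w13.png

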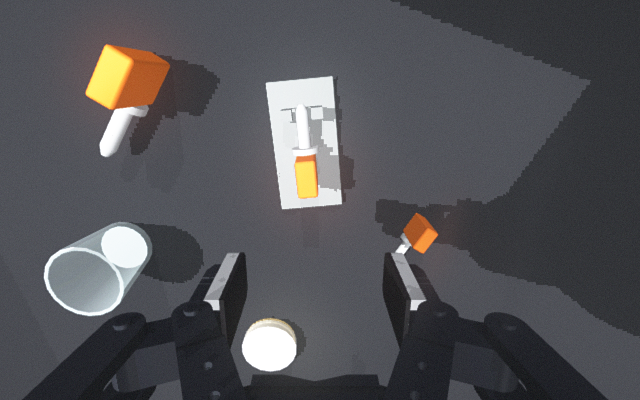

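View pics/w14.png

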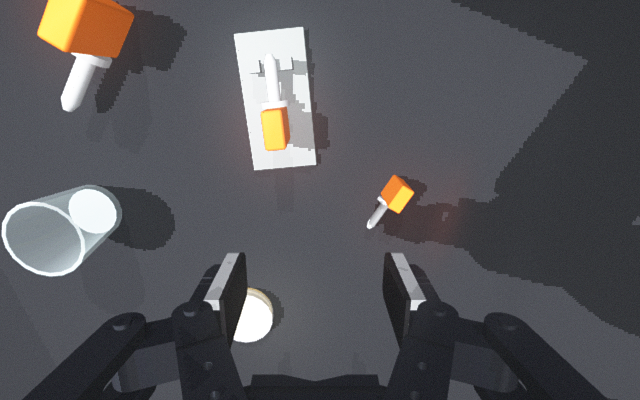

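```bash
python3 - <<'E'
from wells import *
P=[(np.array([0.4752,-0.1587,0.3096]),np.array([-2.1106,-2.3257,-0.0001])),(np.array([0.4995,-0.1895,0.3096]),np.array([-2.1123,-2.3234,0.0005]))]
C=[[(266,83),(332,77),(341,204),(281,209)],[(235,33),(302,27),(315,163),(254,170)]]
for i in range(2):
    X=np.array([onz(ray('wrist',c,P[i]),.006) for c in C[i]]);
    l=X[0]-X[3]; rr=X[1]-X[2]; w=X[2]-X[3]; w2=X[1]-X[0]
    print('stand c',X.mean(0),'az',np.arctan2(l[1],l[0])-np.pi/2,np.arctan2(rr[1],rr[0])-np.pi/2,np.arctan2(w[1],w[0]),np.arctan2(w2[1],w2[0]),[np.linalg.norm(v) for v in (l,rr,w,w2)])
hp=[(306.3,172.5),(277.,128.4)];tp=[(301.2,106.7),(271.2,53.9)]
G=tri([ray('wrist',hp[i],P[i]) for i in (0,1)]);T=tri([ray('wrist',tp[i],P[i]) for i in (0,1)]);print(G,T)
for i in range(2):
    g=onz(ray('wrist',hp[i],P[i]),.028);t=onz(ray('wrist',tp[i],P[i]),.02);print(g,t,np.linalg.norm((t-g)[:2]),np.arctan2(*(t-g)[1::-1])-np.pi/2)
    im=cv2.imread(f'pics/w1{3+i}.png').astype(int); b,g_,r_=im[...,0],im[...,1],im[...,2]
    x0,y0=int(hp[i][0]),int(hp[i][1]); s=np.zeros(b.shape,bool); s[y0-35:y0+40,x0-25:x0+25]=1
    m=((r_>200)&(g_>135)&(b<150)&(r_-b>90)&s).astype(np.uint8)
    n,lab,st,ce=cv2.connectedComponentsWithStats(m); k=1+np.argmax(st[1:,4]); 
    rect=cv2.minAreaRect(np.argwhere(lab==k)[:,::-1].astype(np.float32)); bx=cv2.boxPoints(rect); print(rect)
    Y=np.array([onz(ray('wrist',c,P[i]),.050) for c in bx]); e=[Y[(j+1)%4]-Y[j] for j in range(4)]; print('top centre',Y.mean(0),[ (round(np.linalg.norm(v),4),round(np.arctan2(v[1],v[0]),3)) for v in e])
a=cv2.imread('pics/w13.png')[70:220,230:380];b=cv2.imread('pics/w14.png')[20:170,200:350]
cv2.imwrite('pics/pinc.png',cv2.resize(cv2.hconcat([a,b]),(800,400),interpolation=cv2.INTER_CUBIC))
E
```

```text
stand c [ 0.4646 -0.1291  0.006 ] az 0.17902034563189306 0.18632501592725448 0.1851970097932608 0.18271672953529844 [np.float64(0.09906332587534408), np.float64(0.09894072974321441), np.float64(0.04941521612724707), np.float64(0.04869188316792526)]
stand c [ 0.4647 -0.1284  0.006 ] az 0.1769014403153526 0.18858944502839803 0.21180989682284795 0.1759132987267841 [np.float64(0.09982073858781389), np.float64(0.09807950121696747), np.float64(0.04873565322158399), np.float64(0.047559657242255755)]
(array([ 0.4673, -0.1459,  0.0199]), [np.float64(4.321032921638586e-05), np.float64(4.321032921640044e-05)]) (array([ 0.4604, -0.097 ,  0.0281]), [np.float64(0.001017949670763186), np.float64(0.0010179496707632834)])
[ 0.4673 -0.1439  0.028 ] [ 0.4593 -0.0982  0.02  ] 0.04635862318863978 0.17186369813714109
((305.52362060546875, 176.4977569580078), (42.42707061767578, 20.099529266357422), 84.5596694946289)
top centre [ 0.467  -0.1413  0.05  ] [(np.float64(0.0132), np.float64(0.193)), (np.float64(0.0293), np.float64(-1.381)), (np.float64(0.0137), np.float64(-2.945)), (np.float64(0.0294), np.float64(1.743))]
[ 0.4681 -0.1448  0.028 ] [ 0.4603 -0.096   0.02  ] 0.049402432063560264 0.1588634067263872
((272.65386962890625, 129.23077392578125), (41.5516357421875, 20.837833404541016), 82.87498474121094)
top centre [ 0.4674 -0.1428  0.05  ] [(np.float64(0.0132), np.float64(0.215)), (np.float64(0.0263), np.float64(-1.378)), (np.float64(0.0137), np.float64(-2.922)), (np.float64(0.0264), np.float64(1.746))]
```

View pics/pinc.png

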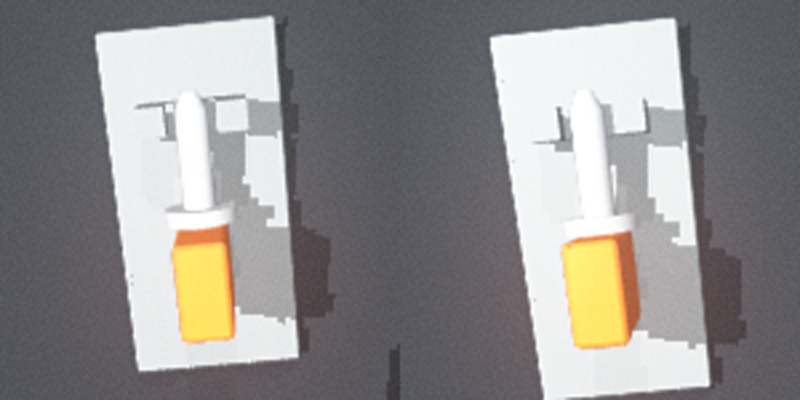

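```bash
cat >> wells.py <<'E'
SY=0.183; HP=np.array([.4674,-.1436]); G0=HP-0.002*np.array([-np.sin(SY),np.cos(SY)])
def pinpose(y,dz=0,dx=0): # TCP for handle centre at clamp y
    return [*cl(dx,y-0.002),0.191+dz]
E
python3 - <<'E'
from wells import *
r.command_gripper(0.045)
r.move_ptp([*G0,0.26],down(SY)); 
s=r.movel([*G0,0.189],velocity=0.12,contact_N=8); print(s,pose()[0])
r.command_gripper(0.0); print(r.get_finger_gap(),pose()[0],r.get_wrist_force())
r.movel([*G0,0.23],velocity=0.12); print(r.get_finger_gap(),r.get_time())
r.movel([*G0,0.28],velocity=0.3)
r.move_ptp(pinpose(-.131,.06),down(YAW)); r.dwell(.1)
print(pose(),r.get_time()); save('wrist','w15');save('scene','c15');save('side','s15')
see('side',['pin_tip','keeper']); see('scene',['pin_tip','keeper'])
E
python3 -c "
import cv2
im=cv2.imread('pics/s15.png');a=cv2.resize(im[130:240,260:380],None,fx=4,fy=4)
im=cv2.imread('pics/c15.png');b=cv2.resize(im[140:250,300:420],None,fx=4,fy=4);cv2.imwrite('pics/s15c.png',cv2.resize(cv2.hconcat([a,b]),(800,367)))"
```

```text
False [ 0.4685 -0.1461  0.1895]
0.013343793136142264 [ 0.4682 -0.1457  0.1899] [-0.3112 -0.1526  6.2917]
0.012918366908582354 33.4917
(array([ 0.5135, -0.0008,  0.2502]), array([-2.1132, -2.323 ,  0.0024])) 34.575
pin_tip [([388.5, 246.7], 0.66), ([324.5, 184.0], 0.54), ([301.3, 260.0], 0.46)]
keeper [([318.5, 198.4], 0.67)]
pin_tip [([251.8, 195.2], 0.79), ([261.4, 265.1], 0.69), ([350.0, 193.9], 0.55), ([202.2, 253.9], 0.52)]
keeper [([357.7, 211.3], 0.94)]
```

View pics/s15c.png

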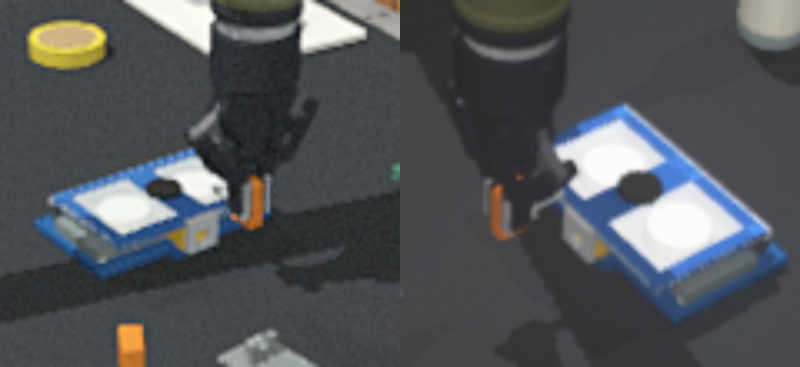

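View pics/w15.png

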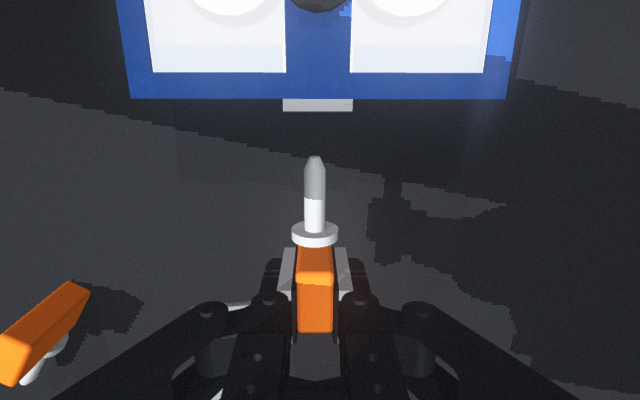

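```bash
python3 - <<'E'
from wells import *
p=pose()
def c(X): d=X[:2]-O; return d@CX,d@CY,X[2]
for uv in [(283,106),(352,106),(317.5,99)]: print('lug',c(onz(ray('wrist',uv,p),.030)),c(onz(ray('wrist',uv,p),.042)))
print('tip',c(onz(ray('wrist',(314.6,157),p),.082)),'collar',c(onz(ray('wrist',(314.6,230),p),.082)),'tcp',c(p[0]))
print('lid corners',c(onz(ray('wrist',(131,98),p),.042)),c(onz(ray('wrist',(505,98),p),.042)))
for uv in [(324.5,184)]: print(tri([ray('side',uv),ray('scene',(350,193.9))]), 'exp',cl(0,-.085-.048+.002))
E
```

```text
lug (np.float64(-0.0166956658177997), np.float64(-0.06703364740655718), np.float64(0.03)) (np.float64(-0.015659196281374854), np.float64(-0.06622289444101657), np.float64(0.04200000000000001))
lug (np.float64(0.01948404223748645), np.float64(-0.06708780783298476), np.float64(0.03)) (np.float64(0.018250473325006414), np.float64(-0.06627365665731455), np.float64(0.04200000000000001))
lug (np.float64(0.001389980448194318), np.float64(-0.06351510894167194), np.float64(0.03)) (np.float64(0.0012916947695034713), np.float64(-0.06292512109637594), np.float64(0.04200000000000001))
tip (np.float64(-0.00016823543652956733), np.float64(-0.08331606671968293), np.float64(0.08200000000000002)) collar (np.float64(-0.00021308921497078503), np.float64(-0.11495897683268981), np.float64(0.08200000000000002)) tcp (np.float64(-0.00010022712424432151), np.float64(-0.13366667454502656), np.float64(0.2512442961256389))
lid corners (np.float64(-0.08973787025022077), np.float64(-0.06231759498324633), np.float64(0.04200000000000001)) (np.float64(0.09282155442923816), np.float64(-0.06259033375115788), np.float64(0.04200000000000001))
(array([0.5096, 0.0523, 0.0858]), [np.float64(0.0028828664765385816), np.float64(0.002882866476538552)]) exp [0.5138 0.0019]
```

```bash
python3 - <<'E'
from wells import *
s=r.movel(pinpose(-.131,0,.0013),velocity=0.15,contact_N=8); r.dwell(.1); p=pose(); print(s,p,r.get_wrist_force())
save('wrist','w16');save('side','s16');save('scene','c16'); print(r.get_time())
E
python3 -c "
import cv2
im=cv2.imread('pics/s16.png');a=cv2.resize(im[150:240,280:380],None,fx=4,fy=4)
im=cv2.imread('pics/c16.png');b=cv2.resize(im[160:250,310:410],None,fx=4,fy=4);cv2.imwrite('pics/s16c.png',cv2.resize(cv2.hconcat([a,b]),(800,360)))"
```

```text
False (array([ 0.5159, -0.    ,  0.1919]), array([2.1125, 2.3233, 0.0018])) [-0.0847 -0.0858 -0.9757]
35.725
```

View pics/s16c.png

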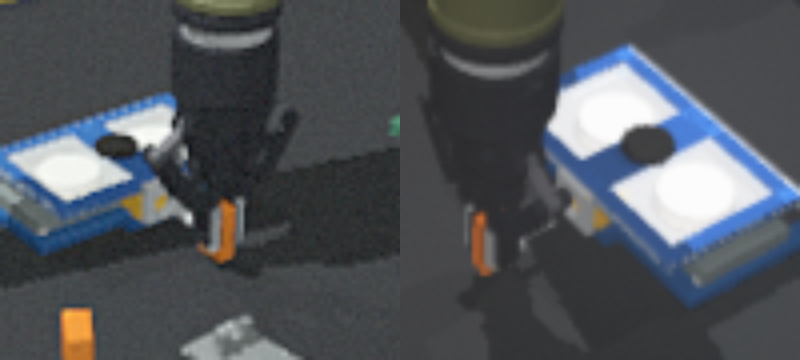

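View pics/w16.png

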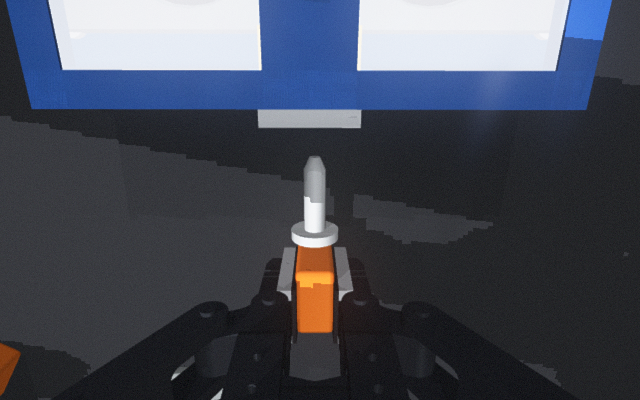

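```bash
python3 - <<'E'
from wells import *
r.movel(pinpose(-.125,-.0005,.0001),velocity=0.1); p=pose()
print((p[0][:2]-O)@CX,p[0])
s=r.movel(pinpose(-.095,-.0005,.0001),velocity=0.06,contact_N=10); p=pose(); print(s,(p[0][:2]-O)@CX,(p[0][:2]-O)@CY,r.get_wrist_force())
if not s:
    s=r.movel(pinpose(-.079,-.0005,.0001),velocity=0.04,contact_N=12); p=pose(); print(s,(p[0][:2]-O)@CX,(p[0][:2]-O)@CY,r.get_wrist_force())
save('wrist','w17');save('side','s17');save('scene','c17'); print(r.get_time())
E
python3 -c "
import cv2
im=cv2.imread('pics/s17.png');a=cv2.resize(im[150:240,280:380],None,fx=4,fy=4)
im=cv2.imread('pics/c17.png');b=cv2.resize(im[160:250,310:410],None,fx=4,fy=4);cv2.imwrite('pics/s17c.png',cv2.resize(cv2.hconcat([a,b]),(800,360)))"
```

```text
-0.00010437018075481088 [0.5133 0.0063 0.1908]
False 0.00011679367976645163 -0.09665548763987464 [-0.3657 -0.2529 -1.0371]
True 0.00024091512018902463 -0.08756249713414496 [ 0.2798 -3.0391  1.6243]
37.1083
```

View pics/s17c.png

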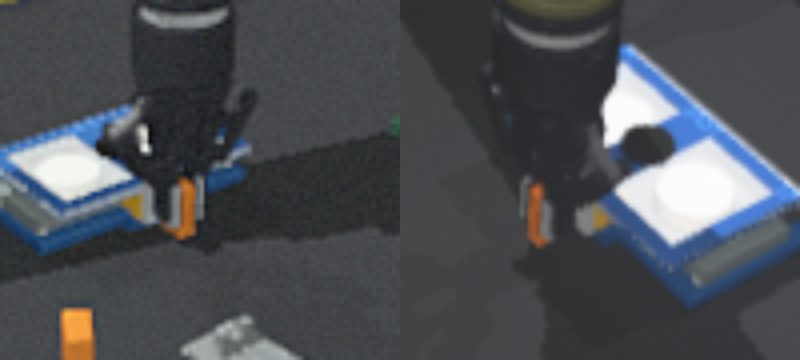

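View pics/w17.png

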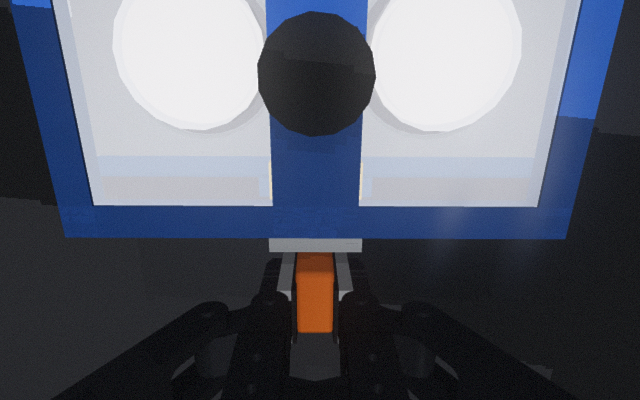

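```bash
python3 - <<'E'
from wells import *
r.command_gripper(0.035)
p=pose()[0]; r.movel([p[0],p[1],0.27],velocity=0.2)
r.command_gripper(0.0); r.dwell(.1)
q=pose(); print(q); save('wrist','w18');save('side','s18');save('scene','c18'); print(r.get_time())
see('wrist',['pad_top','pin_grip','lid_edge']); see('side',['pad_top','lid_edge']); see('scene',['pad_top','lid_edge'])
E
python3 -c "
import cv2
im=cv2.imread('pics/s18.png');a=cv2.resize(im[150:240,280:380],None,fx=4,fy=4)
im=cv2.imread('pics/c18.png');b=cv2.resize(im[160:250,310:410],None,fx=4,fy=4);cv2.imwrite('pics/s18c.png',cv2.resize(cv2.hconcat([a,b]),(800,360)))"
```

```text
(array([0.5093, 0.0453, 0.2697]), array([-2.1129, -2.3247,  0.0043]))
38.6833
pad_top [([314.5, 79.7], 0.7)]
pin_grip [([317.9, 208.4], 0.88), ([75.5, 363.6], 0.83)]
lid_edge [([317.4, 190.0], 0.96)]
pad_top [([308.7, 183.1], 0.55)]
lid_edge [([320.5, 195.4], 0.86)]
pad_top [([280.8, 233.1], 0.5), ([373.6, 195.8], 0.46)]
lid_edge [([355.5, 205.3], 0.89)]
```

View pics/s18c.png

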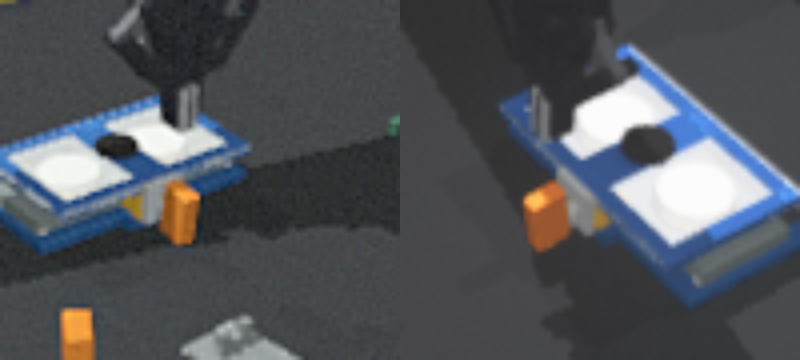

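View pics/w18.png

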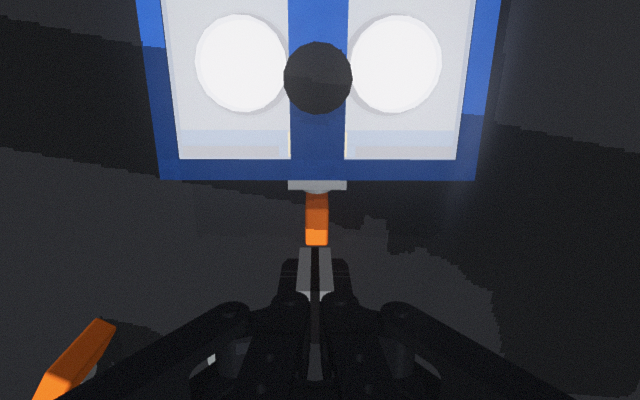

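```bash
python3 - <<'E'
from wells import *
q=pose(); pd=onz(ray('wrist',(318,78.5),q),.048)[:2]; print(pd,cl(0,-.007))
t=cl(0,-.007) if np.linalg.norm(pd-cl(0,-.007))>.006 else (pd+cl(0,-.007))/2
r.movel([*t,0.255],velocity=0.3); r.movel([*t,0.228],velocity=0.15)
f0=np.array(r.get_wrist_force())
s=r.movel([*t,0.211],velocity=0.02,contact_N=14); r.dwell(.4); print(s,pose()[0],f0,r.get_wrist_force())
save('wrist','w19');save('side','s19');save('scene','c19'); print(r.get_wrist_force(),r.get_time())
E
python3 -c "
import cv2
im=cv2.imread('pics/s19.png');a=cv2.resize(im[150:240,280:380],None,fx=4,fy=4)
im=cv2.imread('pics/c19.png');b=cv2.resize(im[160:250,310:410],None,fx=4,fy=4);cv2.imwrite('pics/s19c.png',cv2.resize(cv2.hconcat([a,b]),(800,360)))"
```

```text
[0.5029 0.125 ] [0.5021 0.1253]
True [0.5028 0.1251 0.2173] [ 0.3713 -0.2361  0.8753] [-0.9601 -0.1362  8.5182]
[-1.7228  0.8048  8.6633] 40.9583
```

View pics/s19c.png

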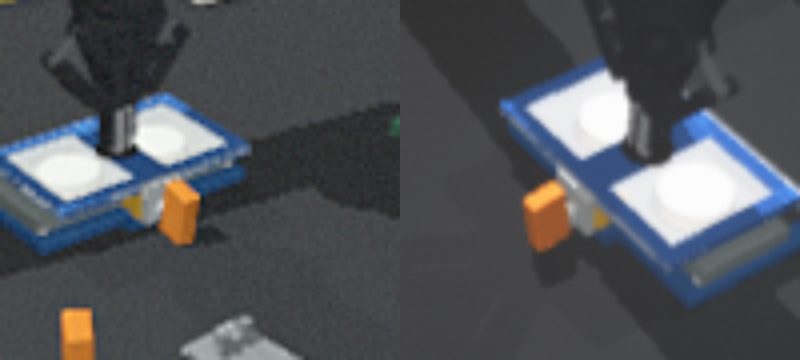

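View pics/w19.png

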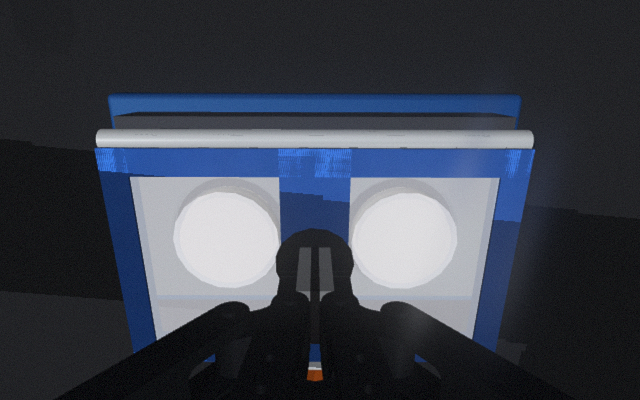

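```bash
python3 - <<'E'
from wells import *
p=pose()[0]
s=r.movel([p[0],p[1],p[2]-.0012],velocity=0.01,contact_N=10); r.dwell(.5); print(s,pose()[0],r.get_wrist_force(),r.get_wrist_torque())
see('scene',['lid_edge','dish0_centre','bottle','flask','beaker']); print(r.get_wrist_force(),r.get_time())
r.job_done()
E
```

```text
False [0.5028 0.1252 0.2173] [-1.5188 -0.1907 12.4455] [-0.0925  0.3642 -0.0012]
lid_edge [([352.7, 204.4], 0.62)]
dish0_centre [([202.0, 254.0], 0.85), ([407.5, 145.3], 0.65)]
bottle [([408.4, 146.3], 0.57), ([371.5, 195.2], 0.28)]
flask [([168.0, 315.5], 0.95), ([203.3, 251.9], 0.46)]
beaker [([223.5, 210.5], 0.83), ([387.7, 189.0], 0.43)]
[-2.5025 -1.0286 12.0694] 41.9583
the job is handed in; nothing more can be done
```

I finished the job and handed it in at about 42 s of the 72 s allowed. The program ended with the closed fingers pressing down on the pad. No verdict was reported, so the notes below are my own last checks.

- **Dishes:** One dish stands in each well. With the lid still open, a settled wrist view put both within about 0.5 mm of the well centres. An earlier view, taken before the arm had settled, read about 3 mm off. Both still showed in their wells through the shut lid. The third dish stayed where it started, more than 0.4 m from the clamp.
- **Lid:** It is fully shut. The fingertips met it at a height of 42 mm, which matches the shut lid's top. On the first push the fingers stopped against resistance with the lid near upright, probably on the pad. I backed off, raised the fingers and closed it without further trouble.
- **Pin:** I used the middle-sized pin from the stand; its handle measured about 13.5 mm thick by 26–29 mm long. I pushed it in until it met resistance, within 1 mm of the expected home position. That puts the tip about 22 mm inside the keeper. The pin stayed in place after I let go.
- **Final press:** The wrist force read about 12 N on the pad after the last push, and the pad was fully down. The fingers were clear of the pin.
- **Bottle, flask and beaker:** The flask and beaker were found within a few pixels of their starting spots in the scene camera. The bottle was found with lower confidence (0.57), about 2 pixels from where it started.

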